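Open the inspection lamp and seat its polariser on the alignment bar

TASK

Open the round inspection lamp: twist its black bayonet cover about a quarter turn anticlockwise (seen from above) until its pointer has gone from the red mark to the green one, lift it straight off and set it down, right way up, wholly on the blue mat. Then, by its small lug, turn the brass-rimmed polariser in its seat, without lifting it out, until its flat edge lies square and snug against the dark alignment bar. Put the cover down rather than drop it, leave the brass weights, the dropper bottle and the brush where they are, and let go of everything at the end.

Things in the scene. Friction and masses are not known exactly. Their poses are not given: they have to be found in the camera images.
- lamp: grey finned round lamp housing, fixed, left or right ahead of the robot, turned up to 30 degrees; foot 152 mm, body 132 mm across. Origin: on its axis at the bench. The cover stands on its shoulder, 40 mm up, by whose edge are a red mark (locked) at -x and a green one (open) 75 degrees further anticlockwise. A steel collar, 98 mm across, rises to 54 mm. A connector stub sticks out low at +x
- cover: loose black bayonet cover, 121 mm across, 34 mm high without its grip, about 0.22 kg, white pointer on its skirt at -x. Origin: on its axis at the lower rim, z up. At start locked, its x axis within 5 degrees of the lamp's. Light friction, 2 mm of play. Turned anticlockwise it is free to lift at 61 to 85 degrees (stop), best at 73; it must rise 30 mm to clear all
- rib (a point): centre of the cover's grip rib, on its axis, 45 mm above the cover's lower rim, axes as the cover's. The rib stands on the flat roof from 34 to 55 mm above the rim; 14 mm thick (along y), 70 mm long (along x)
- seat (a point): in the lamp's collar, hidden by the cover at start: where the finished polariser's underside centre comes to lie, on the lamp's axis, 48 mm above its origin, axes as the lamp's. The oblong seat is 72 mm wide (y), from the bar's face at x = +29.5 mm to the far wall at x = -41.5 mm. Not lined up, a polariser's centre is at x below -4.5 mm; slide it to +x as its flat comes round
- polariser: loose brass-rimmed disc with dark glass, 68 mm across, 6 mm thick, about 0.14 kg, lying in the seat under the cover, top flush with the collar. Origin: centre of the full circle, underside, z up. Its rim has a 34 mm long flat at +x, 29.5 mm from the centre. At start its x axis is 0.6 to 1.25 rad anticlockwise of the lamp's; finished, both point the same way. It slides on the seat's floor
- lug (a point): centre of the lug on the polariser's top at its -x rim, 26.5 mm from the disc's centre, 11.5 mm above its underside, axes as the polariser's. The brass lug is 10 mm thick (along y), 12 mm long (along x) and stands 11.5 mm above the disc and the collar; pinch or push it
- flat (a point): middle of the polariser's flat edge, 6 mm above its underside, axes as the polariser's
- bar_face (a point): middle of the alignment bar's face, 54 mm above the lamp's origin and 29.5 mm from its axis towards its +x, axes as the lamp's; the face looks to -x. The bar is dark steel, 36 mm long along y, its top 3 mm above the collar
- mat: blue flat mat 220 (x) by 200 (y) by 3 mm, fixed to the bench, on the other side from the lamp. Origin: centre of its underside
- weight_500: largest of three brass check weights, with a knob, 37 mm across, 50 mm high: leave alone. Origin: centre of its underside
- dropper_bottle: amber dropper bottle, 35 mm across, 112 mm high: leave alone. Origin: centre of its underside
- flat_brush: flat paint brush lying down, 206 mm long along its y, 49 mm wide, 14 mm high: leave alone. Origin: centre of its underside
There are look-alikes about, which are no part of the job. Leave any pink look-alike of the cover alone.

How it is judged:
On the way, in this order (a step that is already met when the one before it is completed fails the run):
1. the cover, still seated on the lamp, has been twisted anticlockwise from locked to open (angle between the x axis of cover and the x axis of lamp, either way round above 1.04 rad and z of cover in the frame of lamp below 0.044 m and horizontal distance between cover and lamp below 0.006 m).
2. the cover stands right way up on the mat (z of cover in the frame of mat between 0 and 0.007 m and x of cover in the frame of mat between -0.055 and 0.055 m and y of cover in the frame of mat between -0.045 and 0.045 m and angle between cover's own z axis and vertical below 0.05 rad), for 0.2 s.
At the end, for the whole second after the job is handed in: the cover stands right way up on the mat (tilt under 3 degrees), its centre within 55 mm (mat x) and 45 mm (mat y) of the mat's centre; the polariser lies flat on the floor of its seat, its flat within 4 degrees of parallel to the alignment bar and within 2 mm of the bar's face; both are at rest (all of step 2 and linear speed of each of cover, polariser below 0.02 m/s and angle between the x axis of polariser and the x axis of lamp, either way round below 0.07 rad and x of flat in the frame of bar_face above -0.002 m and z of polariser in the frame of lamp between 0.045 and 0.051 m and angle between polariser's own z axis and vertical below 0.05 rad); the robot touches nothing.
It fails at once if the brass weight is moved by more than 30 mm (distance of weight_500 from where it was at the start of the episode above 0.03 m).
It fails at once if the dropper bottle is moved by more than 30 mm (distance of dropper_bottle from where it was at the start of the episode above 0.03 m).
It fails at once if the brush is moved by more than 30 mm (distance of flat_brush from where it was at the start of the episode above 0.03 m).
It fails at once if the polariser is lifted out of its seat (more than 10 mm) (z of polariser in the frame of lamp above 0.058 m).
It fails at once if the cover is dropped (falls faster than 0.6 m/s with the fingers off it) (linear speed of cover above 0.6 m/s and contact force between cover and the fingers below 0.1 N).
It also fails if it takes over 72 s, if anything falls off the work surface, if the arm or the gripper's body presses on something with over 40 N, if the wrist force passes 120 N, or if a joint passes its speed limit or range.

ROBOT

A 7-joint arm with a two-finger parallel gripper is mounted at the origin on a cart in front of the work surface, level with it; the furniture and walls round the work are solid. World frame = base frame: x ahead of the robot, y to its left, z up, the work surface at z = 0. Lengths are in m, angles in rad, forces in N, time in s.
With the tool pointing down it reaches from about 0.425 to 0.95 m from the base axis. Payload 4.7 kg.
Tool frame: the origin (TCP) lies between the finger pads; the fingertips stand 25 mm ahead of it and the grasp point (between the pads) lies 6 mm ahead of it; z points along the fingers, y is the line along which they close (so a half turn about z gives the same grasp; the last joint's range is limited). The gripper opens to 85 mm and grips with 20 to 120 N. Pads are 22 mm wide; open, the fingers measure 114 mm over their backs; the gripper's body (76 mm by 85 mm) begins 54 mm behind the grasp point. The pads swing forward as they close: fully open they stand 13 mm farther back than shut.
Start: joints at [-1.307, 0.469, -0.049, 1.532, 0.024, 1.141, -0.082], TCP at [0.195, 0.646, 0.256] pointing down, gripper open.
Joint ranges: [-2.59, 2.59], [-0.33, 1.99], [-1.39, 1.29], [0.1, 2.45], [-1.04, 4.18], [0.21, 1.99], [-2.66, 2.66]. Speed limits (rad/s): [2.57, 2.57, 3.14, 3.14, 3.14, 3.14, 3.14].

INTERFACE

Orientations are given as a 3x3 rotation matrix whose columns are the frame's x, y, z axes.
In Python, from rig import * gives the robot as it stands. Calls block until the motion is done:
- movep(position, orientation): joint-space move of the TCP to a pose.
- move_l(position, attitude=None, feed=0.15, until_force=None): straight line of the TCP; attitude=None keeps the orientation; feed is the mean speed in m/s. With until_force (N) it stops when the force on the tool has changed by that much, and returns True; else False.
- move_joints(angles): joint-space move.
- command_gripper(opening, newtons=None): finger opening in m; newtons is the grip in N (None keeps the last); returns when the fingers have stopped.
- sleep(seconds).
- inverse_kinematics(position, orientation): joint angles nearest the present ones, or None.
- sense(): the state.
- camera(name): name is "scene" or "top"; returns (picture, depth): 384x512x3 uint8, red, green, blue; 384x512 float32, m along the optical axis (not along the pixel's ray), 0 where there is no reading.
- camera_params(name): a dict with "K" (3x3 intrinsics, pixels), "position" and "rotation" of the camera in the world. Camera axes: x right, y down, z forward; pixel columns grow to the right and rows downward; lengths in m; the calibration is good to about 2 mm. A picture is of the moment at which its call begins. camera_params takes no time and is no camera call.
A pose or a line that the arm cannot do raises Unreachable and nothing moves.
- finish_job(): hands the job in; it is judged then, once.
The state is a dict: "time_s": time; "joint_pos": joint angles; "qd": joint speeds; "joint_efforts": joint torques, N m; "position": TCP position; "tcp_rot": TCP orientation; "wrist_force": force on the tool from outside, world axes, zero at the start; "ft_torque": the same for the moment, N m; "finger_gap": finger opening in m; "gripper_force": force on a finger pad.
Only numpy, scipy, OpenCV 4.12 (cv2) and the standard library are available. Lean on these libraries where they do the work, as an engineer would, in place of code of your own. Each camera call takes 0.05 s, during which the arm holds its last target. There are 200 camera calls.

## Working session

There is one attempt and no reset: what is moved stays moved. The work goes in short steps, each a Python script; the robot and the scene stay as the last script left them, time stands still between calls to the robot, and variables do not carry over. Pictures are saved under pics/ and viewed, at most 10 in all, crops included, and the job is handed in when it is done.

```bash
mkdir -p pics; ls
python3 - <<'E'
from rig import *
import numpy as np, cv2
for n in ("scene","top"):
    im,d=camera(n); p=camera_params(n); np.savez(f"{n}0.npz",im=im,d=d,**p)
    cv2.imwrite(f"pics/{n}0.png",cv2.resize(im[:,:,::-1],(800,600),interpolation=cv2.INTER_CUBIC))
    print(n,p["K"].round(1).tolist(),p["position"],np.round(p["rotation"],3).tolist())
s=sense();print(s["time_s"],s["position"],np.round(s["tcp_rot"],2).tolist(),s["finger_gap"])
E
```

```text
pics
scene [[347.5, 0.0, 256.4], [0.0, 347.5, 192.6], [0.0, 0.0, 1.0]] [-0.23485977 -0.6980549   1.24813495] [[0.673, -0.561, 0.482], [-0.74, -0.518, 0.429], [0.009, -0.645, -0.764]]
top [[347.6, 0.0, 258.3], [0.0, 347.6, 191.1], [0.0, 0.0, 1.0]] [ 0.25510637 -0.07572294  1.33426972] [[0.007, -0.983, 0.182], [-1.0, -0.006, 0.005], [-0.004, -0.183, -0.983]]
0.1 [0.19470143 0.64583885 0.25538207] [[-0.96, 0.29, -0.0], [0.29, 0.96, -0.0], [-0.0, -0.0, -1.0]] 0.08531735564854115
```

View pics/top0.png

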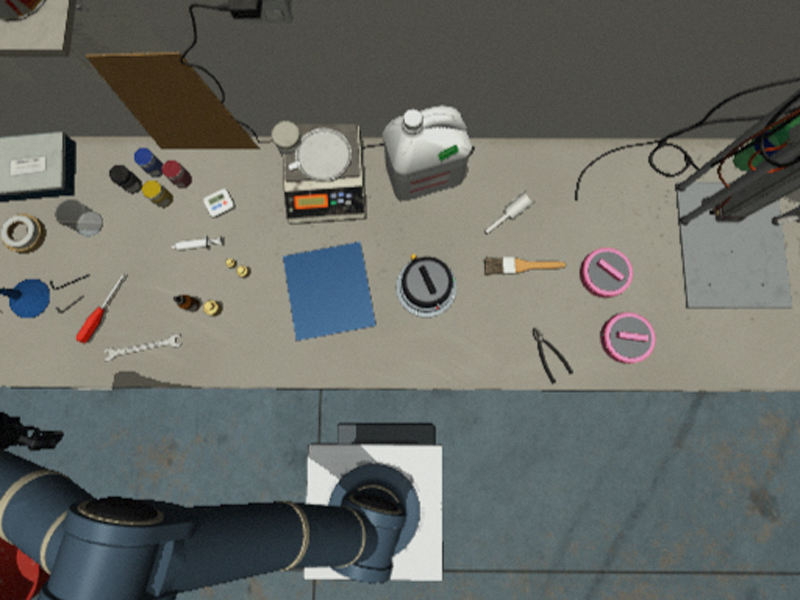

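View pics/scene0.png

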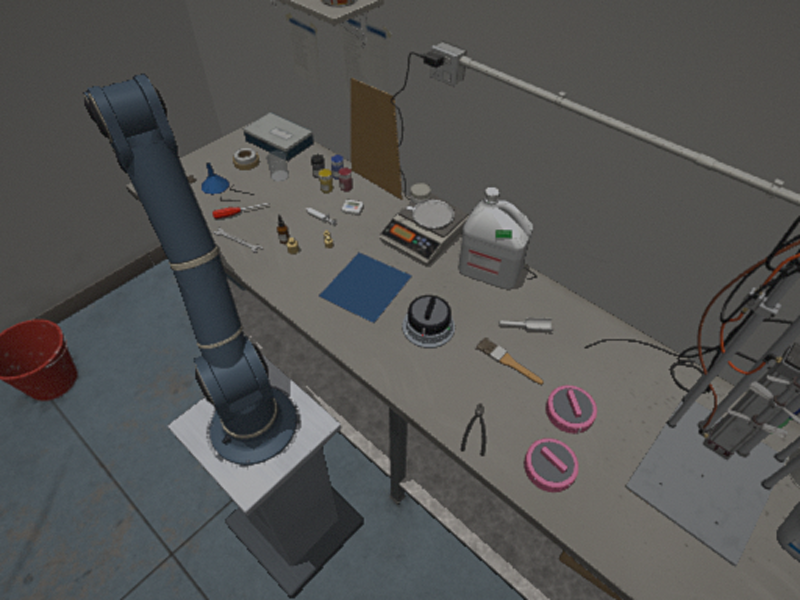

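The top view (800×600) shows the black cover on the lamp at about (427,285), with its rib running from (420,268) to (437,292). The mat's centre is near (330,291), the brush is at (525,265), and the bottle and weights are at (185–240,265–305). The pink look-alikes are far to the right.

```bash
cat > h.py <<'E'
import numpy as np, cv2
def load(n,tag="0"):
    return np.load(f"{n}{tag}.npz")
def cloud(f):
    K=f["K"];d=f["d"];v,u=np.mgrid[:d.shape[0],:d.shape[1]]
    P=np.stack([(u-K[0,2])/K[0,0]*d,(v-K[1,2])/K[1,1]*d,d],-1)
    return P@f["rotation"].T+f["position"]
def ray(f,u,v,z):
    K=f["K"];r=np.stack([(np.asarray(u,float)-K[0,2])/K[0,0],(np.asarray(v,float)-K[1,2])/K[1,1],np.ones(np.shape(u))],-1)@f["rotation"].T
    return f["position"]+r*((z-f["position"][2])/r[...,2])[...,None]
def rectify(f,c,z,half=0.1,n=400):
    # ortho picture of plane z: image right=-y, up=+x
    g=np.linspace(-half,half,n);Y,X=np.meshgrid(c[1]-g,c[0]-g)
    p=(np.stack([X,Y,np.full_like(X,z)],-1)-f["position"])@f["rotation"]
    K=f["K"];return cv2.remap(f["im"],(K[0,0]*p[...,0]/p[...,2]+K[0,2]).astype(np.float32),(K[1,1]*p[...,1]/p[...,2]+K[1,2]).astype(np.float32),cv2.INTER_CUBIC)
def big(m):
    n,l,s,c=cv2.connectedComponentsWithStats(m.astype(np.uint8));i=1+s[1:,4].argmax();return l==i
E
python3 - <<'E'
from h import *
for n in("top","scene"):
    f=load(n);hsv=cv2.cvtColor(f["im"],cv2.COLOR_RGB2HSV);W=cloud(f)
    blue=(hsv[...,0]>98)&(hsv[...,0]<118)&(hsv[...,1]>130)&(W[...,0]>.35)&(abs(W[...,2])<.03)&(f["d"]>0)&(W[...,1]<.3)
    m=big(blue);v,u=np.nonzero(m);P=ray(f,u,v,.003)[:,:2]
    print(n,"mat",cv2.minAreaRect((P*1000).astype(np.float32)),"depth z",np.median(W[m][:,2]))
    box=(abs(W[...,0]-.55)<.15)&(abs(W[...,1]+.13)<.13)&(f["d"]>0)
    z=W[...,2]
    roof=box&(z>.065)&(z<.082)
    rib=box&(z>.087)&(z<.105)
    for nm,mm in(("roof",roof),("rib",rib)):
        if mm.sum()<8: print(nm,mm.sum());continue
        mm=big(mm);v,u=np.nonzero(mm);P=(W[mm][:,:2]*1000).astype(np.float32)
        print(nm,mm.sum(),np.median(z[mm]),cv2.minAreaRect(P),cv2.minEnclosingCircle(P))
    c=(0.56,-0.135)
    a=cv2.resize(rectify(f,c,.04),(400,400));b=rectify(f,c,.095)
    cv2.imwrite(f"pics/{n}_lamp.png",np.hstack([a,b])[:,:,::-1])
E
```

```text
top mat ((523.5929565429688, 120.46949005126953), (213.43577575683594, 194.70693969726562), 11.422442436218262) depth z 0.0029494713506340586
roof 740 0.07450450573853229 ((530.2939453125, -124.00098419189453), (119.44214630126953, 118.7708511352539), 88.28231811523438) ((531.133544921875, -124.93985748291016), 61.112361907958984)
rib 76 0.09454827463866677 ((531.4661865234375, -124.30815887451172), (69.85531616210938, 14.457204818725586), 25.3691349029541) ((532.2630615234375, -125.96488189697266), 34.93992233276367)
scene mat ((522.962158203125, 123.17984771728516), (212.15969848632812, 191.57057189941406), 11.535636901855469) depth z 0.004096434864171661
roof 444 0.07508429890652135 ((532.284423828125, -121.65699768066406), (119.06001281738281, 119.73270416259766), 87.61563110351562) ((532.3610229492188, -119.52691650390625), 63.68622970581055)
rib 48 0.09510893010724986 ((532.2319946289062, -120.87328338623047), (69.7835693359375, 14.564115524291992), 24.216739654541016) ((532.8878173828125, -122.32463836669922), 34.914634704589844)
```

View pics/top_lamp.png

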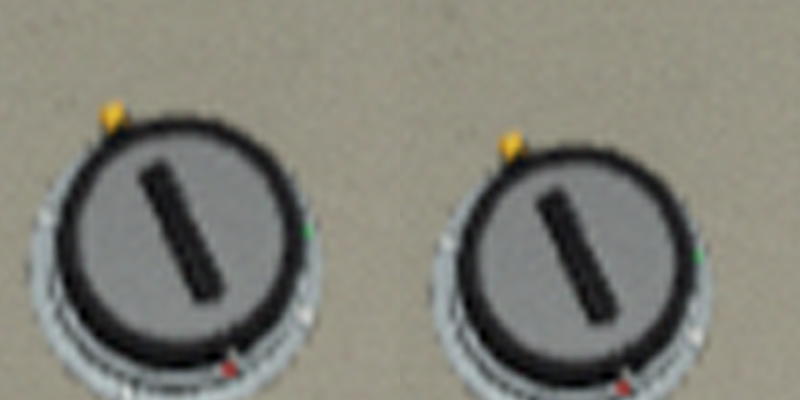

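View pics/scene_lamp.png

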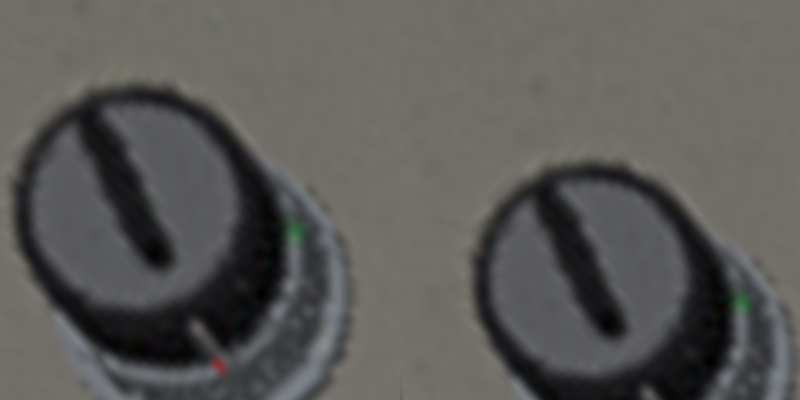

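The rectified crops show the red mark at (230,368) and (220,366), and the green one at (309,232) and (294,231), in the left-hand (z = 40 mm) panels. That puts the lamp's yaw at about +25°, with the cover in line with it. The lamp's centre is at about (0.532, -0.1225) and the mat's at about (0.523, 0.122).

```bash
cat >> h.py <<'E'
def Rd(yaw):  # tool down; tool y axis along the cover's +y for cover yaw (rad)
    y=np.array([-np.sin(yaw),np.cos(yaw),0]);z=np.array([0,0,-1.]);return np.stack([np.cross(y,z),y,z],1)
C=np.array([.5318,-.1226]);MAT=np.array([.5233,.1218]);LY=np.deg2rad(25.)
E
python3 - <<'E'
from rig import *
from h import *
for k in(0,180):
    for a in(25,60,98):
        for c in(C,MAT):
            q=inverse_kinematics([*c,.104],Rd(np.deg2rad(a+k)));print(k,a,None if q is None else np.round(q,2))
E
```

```text
0 25 [-0.14  0.46  0.37  2.   -0.25  0.72  2.39]
0 25 [-0.36  0.43  0.06  2.01 -0.04  0.7   1.74]
0 60 [ 0.87  0.67 -0.99  1.94  0.71  0.93  2.14]
0 60 [-0.26  0.44 -0.06  2.    0.04  0.71  2.28]
0 98 [-0.62  0.72  1.11  2.02 -0.83  0.94 -2.06]
0 98 [ 0.52  0.77 -1.18  1.96  0.85  1.03  2.22]
180 25 [-0.58  0.68  1.04  2.02 -0.76  0.89 -0.26]
180 25 [-0.73  0.48  0.55  2.03 -0.37  0.73 -1.09]
180 60 [-0.56  0.65  0.99  2.02 -0.72  0.87  0.32]
180 60 [-0.69  0.47  0.5   2.02 -0.33  0.72 -0.51]
180 98 [-0.52  0.62  0.93  2.02 -0.67  0.84  0.93]
180 98 [-0.62  0.46  0.4   2.02 -0.26  0.71  0.08]
```

Run:
```python
from rig import *
from h import *
R=Rd(LY+np.pi)
movep([*C,.22],R); command_gripper(.045,40)
print(move_l([*C,.104],feed=.12,until_force=8), sense()["position"],sense()["time_s"])
command_gripper(0,60)
s=sense();print(s["finger_gap"],s["gripper_force"],s["position"],s["wrist_force"].round(1) if hasattr(s["wrist_force"],'round') else s["wrist_force"],s["time_s"],np.round(s["joint_pos"],2))
```

```text
False [ 0.53234593 -0.12290137  0.10466168] 4.6417
0.012627034982692839 60.51958680152893 [ 0.53228153 -0.1227048   0.10477108] [-0.5  0.8  6.8] 5.025 [-0.47  0.58  0.84  2.02 -0.6   0.81 -0.41]
```

Run:
```python
from rig import *
from h import *
for a in(10,25,40,55,65,73):
    move_l([*C,.104],Rd(LY+np.pi+np.deg2rad(a)),feed=.1)
    s=sense();R=s["tcp_rot"];print(a,np.rad2deg(np.arctan2(-R[0][1],R[1][1])).round(1)+155,np.round(s["wrist_force"],1),np.round(s["ft_torque"],2),round(s["finger_gap"],4),round(s["time_s"],2))
for n in("top","scene"):
    im,d=camera(n);p=camera_params(n);np.savez(f"{n}1.npz",im=im,d=d,**p)
f=load("scene","1");cv2.imwrite("pics/s1.png",rectify(f,(.55,-.13),.06,.13,500)[:,:,::-1])
```

```text
10 9.900000000000006 [-0.3  0.2  7.5] [-0.02  0.07  0.26] 0.0127 5.35
25 24.80000000000001 [-0.1 -0.7  7.4] [-0.02 -0.01  0.32] 0.0127 5.76
40 39.8 [ 0.2 -0.1  7.4] [-0.09  0.02  0.25] 0.0126 6.17
55 54.8 [-0.2  0.2  7.9] [-0.03  0.07  0.21] 0.0123 6.58
65 64.8 [ 0.6 -0.1  7.8] [-0.03  0.07  0.26] 0.0123 6.9
73 72.8 [-0.  -0.2  7.3] [-0.09  0.01  0.35] 0.0123 7.19
```

View pics/s1.png

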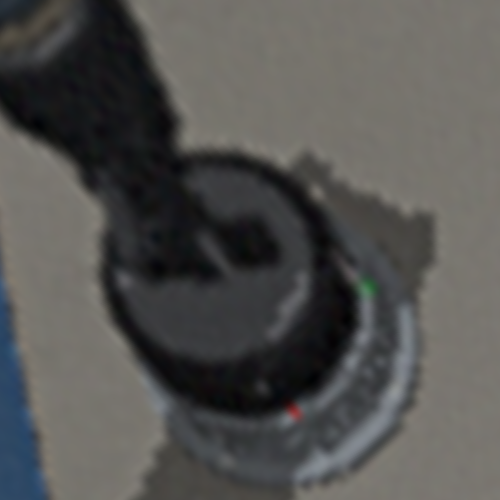

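The white pointer now ends at (345,268), next to the green mark at (368,287), so the cover is open. Next I lift it off and set it on the mat.

Run:
```python
from rig import *
from h import *
R=Rd(LY+np.pi+np.deg2rad(73))
pr=lambda t:print(t,np.round(sense()["position"],4),np.round(sense()["wrist_force"],1),round(sense()["finger_gap"],4),round(sense()["time_s"],2))
print(move_l([*C,.115],feed=.05,until_force=25));pr("up1")
print(move_l([*C,.150],feed=.08,until_force=25));pr("up2")
move_l([*C,.20]);pr("up3")
move_l([*MAT,.20],R,feed=.2)
move_l([*MAT,.082],feed=.12);pr("above")
print(move_l([*MAT,.064],feed=.03,until_force=6));pr("down")
```

```text
False
up1 [ 0.5317 -0.1225  0.115 ] [ 1.2 -0.9 -1.6] 0.0128 7.66
False
up2 [ 0.5317 -0.1223  0.1503] [-0.9 -1.3 -2. ] 0.0124 8.25
up3 [ 0.5314 -0.1223  0.1995] [ 0.1  0.8 -3.7] 0.0125 8.73
above [0.5239 0.1218 0.0827] [ 0.1  0.1 -1.5] 0.0128 11.24
True
down [0.5233 0.1219 0.0678] [-0.6 -0.2  5.3] 0.0122 11.74
```

Run:
```python
from rig import *
from h import *
command_gripper(.045); move_l([*MAT,.14],feed=.15); movep([.5,.3,.25],Rd(LY+np.pi+np.deg2rad(73)))
for n in("top","scene"):
    im,d=camera(n);p=camera_params(n);np.savez(f"{n}2.npz",im=im,d=d,**p)
    f=load(n,"2");W=cloud(f);z=W[...,2];near=lambda c,r:(np.hypot(W[...,0]-c[0],W[...,1]-c[1])<r)&(f["d"]>0)
    m=near(MAT,.1)&(z>.03)&(z<.045);P=(W[m][:,:2]*1000).astype(np.float32)
    print(n,"cover roof",m.sum(),z[m].mean() if m.sum() else 0,cv2.minAreaRect(P) if m.sum() else 0)
    m=near(C,.055)&(z>.061)&(z<.075);print("lug",m.sum(),z[m].mean(),W[m].mean(0).round(4))
    m=near(C,.055)&(z>.0555)&(z<.060);print("bar?",m.sum(),W[m].mean(0).round(4))
    m=near(C,.08)&(z>.048)&(z<.06);P=(W[m][:,:2]*1000).astype(np.float32);print("collar",cv2.minEnclosingCircle(P),z[m].mean())
print(sense()["time_s"])
im=np.hstack([rectify(load(n,"2"),C,.054,.065,400) for n in("top","scene")]);cv2.imwrite("pics/pol2.png",im[:,:,::-1])
```

```text
top cover roof 692 0.03731574048843834 ((518.7906494140625, 120.98799133300781), (118.88970184326172, 116.75019073486328), 89.11473083496094)
lug 13 0.06386285771692456 [ 0.5455 -0.1429  0.0639]
bar? 132 [ 0.5301 -0.1258  0.0568]
collar ((532.04541015625, -124.51566314697266), 55.145904541015625) 0.05345394496236329
scene cover roof 341 0.038376761627348745 ((521.4759521484375, 122.38020324707031), (120.24032592773438, 118.93964385986328), 82.65845489501953)
lug 16 0.06384468013419252 [ 0.5395 -0.1259  0.0638]
bar? 102 [ 0.5294 -0.1239  0.0572]
collar ((532.1905517578125, -124.09130096435547), 62.232975006103516) 0.05412267638795828
13.7417
```

View pics/pol2.png

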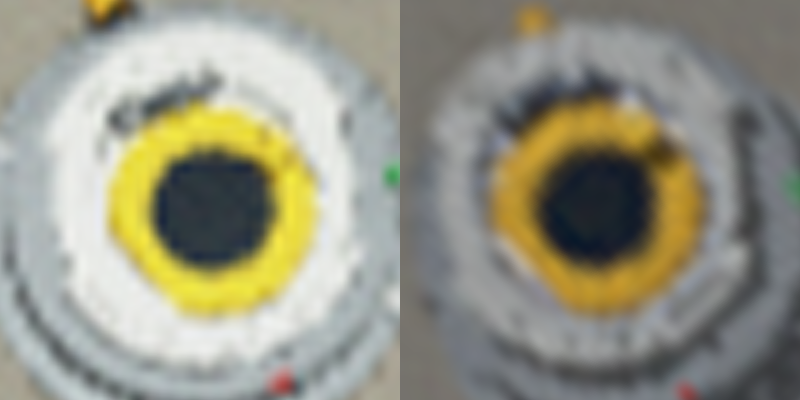

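The left panel (top view, plane z = 54 mm) shows the brass disc centred at about (213,210). Its flat is at lower left around (148,271), its lug at upper right around (275,145), and the bar around (155,97). So the polariser sits about 108° anticlockwise of the lamp. It probably turned along with the cover, and I'll measure that more finely.

```bash
cat > meas.py <<'E'
from h import *
def meas(tag):
    out=[]
    for n in("top","scene"):
        f=load(n,tag);S=.13/399
        r4=cv2.cvtColor(rectify(f,C,.04,.08,800),cv2.COLOR_RGB2HSV);s4=.16/799
        def cen(img,m,s,h):
            v,u=np.nonzero(big(m));return np.array([C[0]+h-v.mean()*s,C[1]+h-u.mean()*s])
        H,Sa,V=[r4[...,i].astype(int) for i in range(3)]
        # marks
        red=cen(r4,((H<6)|(H>172))&(Sa>110)&(V>70),s4,.08);gr=cen(r4,(H>50)&(H<85)&(Sa>90),s4,.08)
        d=gr-red;ya=np.rad2deg(np.arctan2(d[1],d[0]))+52.5
        mid=(red+gr)/2; 
        r5=cv2.cvtColor(rectify(f,C,.054,.065,800),cv2.COLOR_RGB2HSV);s5=.13/799
        y=big((r5[...,0]>12)&(r5[...,0]<35)&(r5[...,1]>110)&(r5[...,2]>50)).astype(np.uint8)
        ct=max(cv2.findContours(y,0,cv2.CHAIN_APPROX_NONE)[0],key=cv2.contourArea)[:,0].astype(float)
        P=np.stack([C[0]+.065-ct[:,1]*s5,C[1]+.065-ct[:,0]*s5],1)
        # robust circle fit, fixed radius 34 mm
        from scipy.optimize import least_squares
        res=least_squares(lambda c:np.hypot(*(P-c).T)-.034,P.mean(0),loss="soft_l1",f_scale=.0004).x
        v=P-res;r=np.hypot(*v.T);a=np.arctan2(v[:,1],v[:,0])
        sag=r<.0325; fa=np.angle(np.exp(1j*a[sag]).mean())
        # flat line fit
        l=cv2.fitLine(P[sag].astype(np.float32),cv2.DIST_HUBER,0,.001,.001).ravel() if sag.sum()>2 else [0,0]
        nrm=np.rad2deg(np.arctan2(l[1],l[0]))
        print(n,"red",red.round(4),"green",gr.round(4),"yaw",ya.round(1),"disc",res.round(4),"flat dir",np.rad2deg(fa).round(1),"n",sag.sum(),"line+90",round(nrm+90,1),"rmin",r.min().round(4))
E
python3 -c "
from meas import *
meas('2')
for t in('top','scene'):
    f=load(t,'0');W=cloud(f);h=cv2.cvtColor(f['im'],cv2.COLOR_RGB2HSV)
    m=(h[...,0]>12)&(h[...,0]<35)&(h[...,1]>150)&(abs(W[...,0]-C[0])<.12)&(abs(W[...,1]-C[1])<.09)&(W[...,2]<.06);v,u=np.nonzero(m)
    p=W[m].mean(0);print(t,'stub',m.sum(),p.round(4),np.rad2deg(np.arctan2(p[1]-C[1],p[0]-C[0])))
"
```

```text
top red [ 0.4738 -0.1506] green [ 0.543  -0.1871] yaw 24.7 disc [ 0.5286 -0.1264] flat dir 89.4 n 259 line+90 54.5 rmin 0.0298
scene red [ 0.4764 -0.1449] green [ 0.5439 -0.184 ] yaw 22.5 disc [ 0.5295 -0.1218] flat dir 91.3 n 268 line+90 43.9 rmin 0.0284
top stub 8 [ 0.6035 -0.0917  0.0277] 23.29210131050111
scene stub 1 [ 0.4769 -0.1095  0.052 ] 166.56553382534122
```

Run:
```python
from h import *
for n in("top","scene"):
    f=load(n,"2");s5=.13/799
    r5=cv2.cvtColor(rectify(f,C,.054,.065,800),cv2.COLOR_RGB2HSV)
    y=big((r5[...,0]>12)&(r5[...,0]<35)&(r5[...,1]>110)&(r5[...,2]>50)).astype(np.uint8)
    ct=max(cv2.findContours(y,0,cv2.CHAIN_APPROX_NONE)[0],key=cv2.contourArea)[:,0].astype(float)
    P=np.stack([C[0]+.065-ct[:,1]*s5,C[1]+.065-ct[:,0]*s5],1)
    c={"top":(.5286,-.1264),"scene":(.5295,-.1218)}[n]
    v=P-c;r=np.hypot(*v.T)*1000;a=np.rad2deg(np.arctan2(v[:,1],v[:,0]))
    b=np.arange(-180,180,10);print(n,[(int(k),round(float(np.median(r[(a>=k)&(a<k+10)])),1)) for k in b])
    m=(a>112)&(a<155);l=cv2.fitLine((P[m]*1000).astype(np.float32),cv2.DIST_HUBER,0,.01,.01).ravel();print("flat normal",np.rad2deg(np.arctan2(l[1],l[0]))%180+90)
    W=cloud(f);h=cv2.cvtColor(f["im"],cv2.COLOR_RGB2HSV);m=(h[...,0]>10)&(h[...,0]<37)&(h[...,1]>90)&(np.hypot(W[...,0]-C[0],W[...,1]-C[1])<.05)&(W[...,2]>.059)
    print("lug",m.sum(),W[m].mean(0),np.c_[np.argwhere(m),(W[m]*1000).round(0)].astype(int).tolist())
```

```text
top [(-180, 33.8), (-170, 34.1), (-160, 34.1), (-150, 34.3), (-140, 33.8), (-130, 33.2), (-120, 33.2), (-110, 33.3), (-100, 33.4), (-90, 33.0), (-80, 34.1), (-70, 33.4), (-60, 33.1), (-50, 33.0), (-40, 32.1), (-30, 31.8), (-20, 32.7), (-10, 32.3), (0, 34.6), (10, 34.2), (20, 35.1), (30, 34.5), (40, 33.0), (50, 32.9), (60, 32.9), (70, 33.2), (80, 33.2), (90, 33.4), (100, 32.7), (110, 30.4), (120, 29.9), (130, 30.0), (140, 30.1), (150, 31.4), (160, 33.9), (170, 34.0)]
flat normal 132.46118
lug 13 [ 0.53711065 -0.14038639  0.06294763] [[174, 272, 557, -121, 62], [176, 279, 548, -147, 65], [176, 280, 549, -151, 61], [177, 278, 544, -143, 67], [177, 279, 545, -147, 63], [177, 280, 544, -150, 67], [178, 278, 541, -143, 62], [178, 279, 540, -147, 67], [178, 280, 541, -150, 66], [179, 279, 538, -147, 61], [183, 266, 523, -98, 59], [187, 280, 508, -151, 59], [188, 275, 504, -132, 59]]
scene [(-180, 34.7), (-170, 34.7), (-160, 33.9), (-150, 34.0), (-140, 33.8), (-130, 33.8), (-120, 34.1), (-110, 33.9), (-100, 34.4), (-90, 34.3), (-80, 33.5), (-70, 33.2), (-60, 31.2), (-50, 30.1), (-40, 33.0), (-30, 33.1), (-20, 32.1), (-10, 34.9), (0, 35.6), (10, 35.0), (20, 35.8), (30, 35.7), (40, 35.0), (50, 32.8), (60, 34.0), (70, 33.2), (80, 34.1), (90, 34.4), (100, 32.4), (110, 29.8), (120, 28.6), (130, 28.5), (140, 29.3), (150, 31.3), (160, 33.7), (170, 34.4)]
flat normal 131.2143
lug 12 [ 0.54238619 -0.13775466  0.06397889] [[198, 271, 535, -100, 61], [199, 277, 549, -122, 59], [200, 279, 549, -134, 62], [200, 280, 546, -141, 70], [200, 281, 548, -144, 72], [201, 279, 545, -137, 61], [201, 280, 546, -141, 64], [201, 281, 548, -145, 66], [202, 279, 539, -142, 64], [202, 280, 543, -144, 62], [202, 281, 543, -149, 67], [207, 278, 517, -154, 60]]
```

```bash
cat >> h.py <<'E'
LY=np.deg2rad(24.);ux=np.array([np.cos(LY),np.sin(LY)]);PIV=C-.0055*ux
def lugpt(psi,piv=PIV): return piv-.0265*np.array([np.cos(psi),np.sin(psi)])
E
python3 - <<'E'
from rig import *
from h import *
a=np.deg2rad(132);L=lugpt(a);R=Rd(a+np.pi)
pr=lambda t:print(t,np.round(sense()["position"],4),np.round(sense()["wrist_force"],1),round(sense()["finger_gap"],4),round(sense()["time_s"],2),np.round(sense()["joint_pos"],2))
move_l([.52,.12,.2],feed=.25)
movep([*L,.16],R);command_gripper(.032,25);pr("above")
print(move_l([*L,.0815],feed=.1,until_force=6));pr("down")
command_gripper(0,25);pr("grip")
for n in("top","scene"):
    im,d=camera(n);p=camera_params(n);np.savez(f"{n}3.npz",im=im,d=d,**p)
E
```

```text
above [ 0.5449 -0.1432  0.1601] [0.3 0.3 0.4] 0.0317 15.97 [-0.18  0.42  0.47  1.92 -0.25  0.86  1.15]
False
down [ 0.545  -0.1448  0.082 ] [0.5 1.1 0.3] 0.0318 16.9 [-0.13  0.53  0.41  1.97 -0.32  0.7   1.21]
grip [ 0.545  -0.1446  0.0823] [-1.  -0.1  3.7] 0.0088 17.22 [-0.13  0.53  0.41  1.97 -0.32  0.7   1.21]
```

Run:
```python
from rig import *
from h import *
for d in(126,118,108,96,84,72,60,48,38,30):
    a=np.deg2rad(d);move_l([*lugpt(a),.0815],Rd(a+np.pi),feed=.04)
    s=sense();F=np.array(s["wrist_force"]);R=s["tcp_rot"];yaw=np.rad2deg(np.arctan2(-R[0][1],R[1][1]))+180
    print(d,round(yaw,1),F.round(1),np.round(s["ft_torque"],2),round(s["finger_gap"],4),np.round(np.array(s["position"])[:2]-lugpt(a),4),round(s["time_s"],2))
    if np.hypot(*F[:2])>14: print("STOP");break
```

```text
126 126.0 [0.2 0.9 4.9] [ 0.17  0.01 -0.03] 0.0089 [0.0009 0.    ] 17.57
118 118.0 [0.7 1.  5.4] [ 0.11 -0.14 -0.04] 0.009 [0.0011 0.    ] 17.87
108 108.0 [0.3 0.7 5. ] [ 0.07 -0.11 -0.1 ] 0.0087 [ 0.0011 -0.0001] 18.19
96 96.0 [ 0.4 -0.3  4.9] [-0.01 -0.16 -0.06] 0.0088 [ 0.0012 -0.0003] 18.55
84 84.0 [0.7 0.3 5. ] [-0.04 -0.18 -0.08] 0.0088 [ 0.0011 -0.0004] 18.91
72 72.0 [ 0.5 -0.5  4.6] [-0.11 -0.14 -0.05] 0.0089 [ 0.0011 -0.0005] 19.27
60 60.0 [ 1.4 -1.2  5. ] [-0.15 -0.14 -0.06] 0.0091 [ 0.0011 -0.0006] 19.62
48 48.0 [ 0.4 -1.9  5.3] [-0.2  -0.08 -0.08] 0.0085 [ 0.001  -0.0008] 19.98
38 38.0 [ 0.8 -0.4  4.6] [-0.22 -0.12 -0.03] 0.0089 [ 0.0009 -0.0008] 20.31
30 30.0 [ 1.2 -1.4  6.6] [-0.17 -0.09  0.01] 0.0089 [ 0.001  -0.0008] 20.6
```

Run:
```python
from rig import *
from h import *
a=LY;R=Rd(a+np.pi);L=lugpt(a)
def pr(t):
    s=sense();F=np.array(s["wrist_force"]);p=np.array(s["position"])[:2]-C
    print(t,"lug in lamp xy",(p@ux).round(4),(p@[-ux[1],ux[0]]).round(4),F.round(1),"Fx",(F[:2]@ux).round(1),round(s["finger_gap"],4),np.round(s["ft_torque"],2),round(s["time_s"],2))
move_l([*L,.0815],R,feed=.04);pr("24deg")
print(move_l([*(L+.011*ux),.0815],feed=.02,until_force=9));pr("pushed")
# release, back off, close, push on the lug's outer end
command_gripper(.03);pr("open")
p=np.array(sense()["position"])
move_l([*p[:2],.13],feed=.12)
q=p[:2]-.03*ux; 
move_l([*q,.13],Rd(a+np.pi/2),feed=.15);command_gripper(0,60);pr("behind")
for n in("top","scene"):
    im,d=camera(n);c=camera_params(n);np.savez(f"{n}4.npz",im=im,d=d,**c)
im=np.hstack([rectify(load(n,"4"),C,.054,.065,400) for n in("top","scene")]);cv2.imwrite("pics/pol4.png",im[:,:,::-1])
```

```text
24deg lug in lamp xy -0.0315 -0.0011 [ 0.4 -1.3  5.6] Fx -0.2 0.0088 [-0.21 -0.05  0.03] 20.86
True
pushed lug in lamp xy -0.0314 -0.0012 [-0.2 -0.5  6.1] Fx -0.3 0.0089 [0.05 0.1  0.02] 21.15
open lug in lamp xy -0.0315 -0.0008 [-0.1  0.5 -0.6] Fx 0.1 0.0297 [-0.05 -0.    0.01] 21.48
behind lug in lamp xy -0.0615 -0.0008 [-0.  -0.3 -0.1] Fx -0.1 -0.0003 [-0.    0.03  0.04] 24.15
```

View pics/pol4.png

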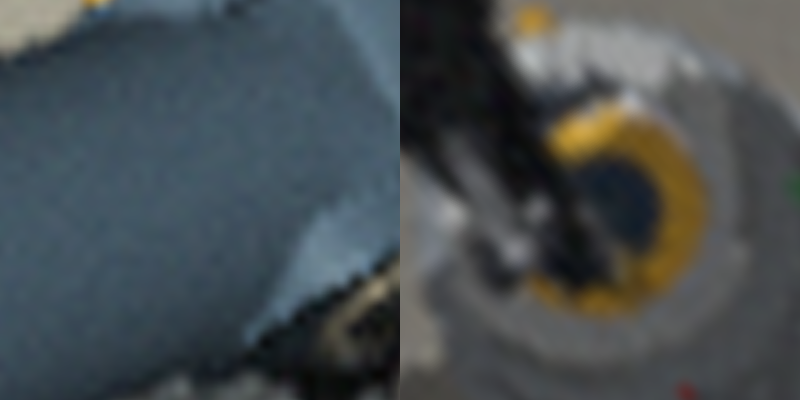

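The scene panel shows the disc nearly lined up. The pinched push stopped straight away without moving anything, so I now push the lug's outer end with the closed fingers, in small steps.

Run:
```python
from rig import *
from h import *
p=C-.0615*ux
move_l([*p,.0825],feed=.1);sleep(.2);F0=np.array(sense()["wrist_force"]);print(F0.round(1))
for i in range(1,24):
    x=-.0615+.001*i
    move_l([*(C+x*ux),.0825],feed=.02)
    s=sense();F=np.array(s["wrist_force"])-F0;t=np.array(s["position"])[:2]-C
    print(round(x,4),(t@ux).round(4),"Fx",(F[:2]@ux).round(1),"Fy",(F[:2]@[-ux[1],ux[0]]).round(1))
    if F[:2]@ux<-10: break
move_l([*(C-.0615*ux),.0825],feed=.06);move_l([*(C-.0615*ux),.16],feed=.15)
movep([.5,.25,.28],Rd(LY+np.pi/2))
for n in("top","scene"):
    im,d=camera(n);c=camera_params(n);np.savez(f"{n}5.npz",im=im,d=d,**c)
print(sense()["time_s"])
im=np.hstack([rectify(load(n,"5"),C,.054,.065,400) for n in("top","scene")]);cv2.imwrite("pics/pol5.png",im[:,:,::-1])
from meas import meas;meas("5")
```

```text
[-0.2  0.3  1. ]
-0.0605 -0.0603 Fx -0.1 Fy 1.5
-0.0595 -0.0594 Fx 0.4 Fy -0.0
-0.0585 -0.0584 Fx -0.7 Fy -0.5
-0.0575 -0.0574 Fx 0.2 Fy 0.2
-0.0565 -0.0565 Fx -0.5 Fy -0.2
-0.0555 -0.0554 Fx -0.5 Fy -0.7
-0.0545 -0.0544 Fx -0.3 Fy 0.3
-0.0535 -0.0535 Fx 0.2 Fy -0.5
-0.0525 -0.0524 Fx -0.9 Fy -0.6
-0.0515 -0.0514 Fx 0.1 Fy -0.4
-0.0505 -0.0505 Fx -0.2 Fy -0.5
-0.0495 -0.0496 Fx -0.8 Fy -0.1
-0.0485 -0.0485 Fx -0.2 Fy -0.0
-0.0475 -0.0474 Fx 0.0 Fy 0.4
-0.0465 -0.0464 Fx -0.6 Fy -0.4
-0.0455 -0.0454 Fx -0.6 Fy -0.4
-0.0445 -0.0444 Fx 0.4 Fy -0.5
-0.0435 -0.0434 Fx -0.4 Fy 0.2
-0.0425 -0.043 Fx -2.0 Fy -0.9
-0.0415 -0.0428 Fx -5.4 Fy -1.6
-0.0405 -0.0427 Fx -7.3 Fy 0.2
-0.0395 -0.0425 Fx -8.1 Fy 0.6
-0.0385 -0.0424 Fx -10.0 Fy 0.3
35.7333
top red [ 0.4739 -0.1505] green [ 0.543  -0.1873] yaw 24.5 disc [ 0.5336 -0.1246] flat dir 11.4 n 182 line+90 142.5 rmin 0.0292
scene red [ 0.4764 -0.1449] green [ 0.5439 -0.184 ] yaw 22.4 disc [ 0.5334 -0.1203] flat dir 21.8 n 93 line+90 22.9 rmin 0.032
```

View pics/pol5.png

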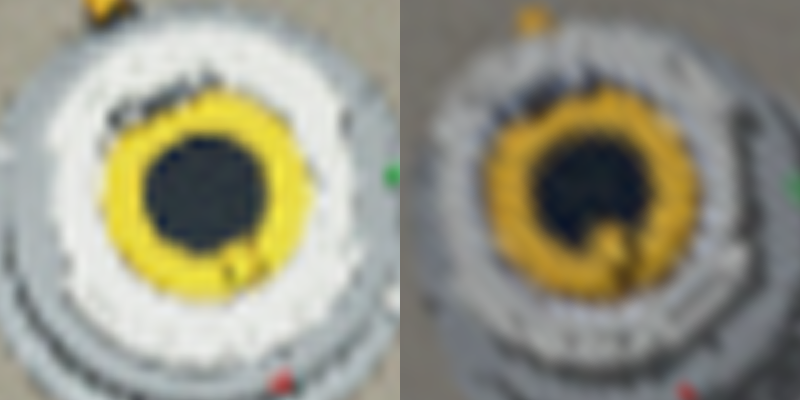

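Both panels show the disc up against the bar, with its centre within 1 mm of the lamp's axis and the lug towards the red mark. Last, I check the flat's angle against the bar.

Run:
```python
from h import *
for n in("top","scene"):
    f=load(n,"5");s5=.13/799
    r5=cv2.cvtColor(rectify(f,C,.054,.065,800),cv2.COLOR_RGB2HSV)
    y=big((r5[...,0]>12)&(r5[...,0]<35)&(r5[...,1]>110)&(r5[...,2]>50)).astype(np.uint8)
    ct=max(cv2.findContours(y,0,cv2.CHAIN_APPROX_NONE)[0],key=cv2.contourArea)[:,0].astype(float)
    P=np.stack([C[0]+.065-ct[:,1]*s5,C[1]+.065-ct[:,0]*s5],1)
    c={"top":(.5336,-.1246),"scene":(.5334,-.1203)}[n]
    v=P-c;r=np.hypot(*v.T)*1000;a=np.rad2deg(np.arctan2(v[:,1],v[:,0]))
    print(n,[(int(k),round(float(np.median(r[(a>=k)&(a<k+6)])),1)) for k in range(-24,78,6)])
    for w in(16,20,24):
        m=abs(a-24)<w;l=cv2.fitLine((P[m]*1000).astype(np.float32),cv2.DIST_HUBER,0,.01,.01).ravel();print("flat normal",np.rad2deg(np.arctan2(l[1],l[0]))%180-90)
    # lug direction: brass at lug-top plane; and cover check
    W=cloud(f);h=cv2.cvtColor(f["im"],cv2.COLOR_RGB2HSV);m=(h[...,0]>10)&(h[...,0]<37)&(h[...,1]>90)&(np.hypot(W[...,0]-C[0]+.024,W[...,1]-C[1]+.011)<.014)&(W[...,2]>.060)
    p=W[m].mean(0);print("lug",m.sum(),p.round(4),"yaw",np.rad2deg(np.arctan2(c[1]-p[1],c[0]-p[0])))
    z=W[...,2];m=(np.hypot(W[...,0]-MAT[0],W[...,1]-MAT[1])<.1)&(z>.03)&(z<.045)&(f["d"]>0);print("cover",W[m].mean(0).round(4))
```

```text
top [(-24, 33.5), (-18, 33.6), (-12, 33.9), (-6, 34.0), (0, 32.5), (6, 31.0), (12, 29.5), (18, 30.1), (24, 30.9), (30, 31.0), (36, 31.0), (42, 32.0), (48, 33.4), (54, 33.6), (60, 33.4), (66, 33.8), (72, 33.2)]
flat normal 19.083435
flat normal 23.329628
flat normal 24.88594
lug 8 [ 0.5067 -0.1357  0.0662] yaw 22.47361541429542
cover [0.5471 0.1045 0.0372]
scene [(-24, 34.9), (-18, 35.2), (-12, 35.4), (-6, 35.0), (0, 32.9), (6, 32.5), (12, 32.5), (18, 32.4), (24, 32.2), (30, 32.3), (36, 32.6), (42, 33.8), (48, 35.5), (54, 35.5), (60, 35.2), (66, 35.3), (72, 35.7)]
flat normal 24.382385
flat normal 24.369034
flat normal 23.898369
lug 7 [ 0.5066 -0.1315  0.0653] yaw 22.690545047109048
cover [0.5177 0.1203 0.0384]
```

```bash
python3 -c "
from rig import *
print(finish_job())"
```

```text
the job is handed in; nothing more can be done
None
```

I handed the job in at about 36 s, but the rig printed no verdict, so success rests on my own measurements: the cover stands within about 5 mm of the mat's centre, the polariser's flat is against the bar and square to within about 2°, and the gripper is clear of everything.

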